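# Shut the gift box and bring the ruler out of the half-open drawer to measure it

### The arm

A 6-joint arm with a two-finger parallel gripper is mounted at the origin on a cart in front of the work surface, level with it; the furniture and walls round the work are solid. World frame = base frame: x ahead of the robot, y to its left, z up, the work surface at z = 0. Lengths are in m, angles in rad, forces in N, time in s.
With the tool pointing down it reaches from about 0.375 to 0.9 m from the base axis. Payload 3.1 kg.
Tool frame: the origin (TCP) lies at the very end of the fingers, on their centre line; the grasp point (between the pads) lies 19 mm behind it (tcp_to_grasp is the distance from the TCP to the grasp point, in m); z points along the fingers, y is the direction in which the jaws open and shut (so a half turn about z gives the same grasp; the last joint's range is limited). The gripper opens to 85 mm and grips with 20 to 120 N. Pads are 22 mm wide; open, the fingers measure 114 mm over their backs; the gripper's body (76 mm by 85 mm) begins 54 mm behind the grasp point. The pads swing forward as they close: fully open they stand 13 mm farther back than shut.
Start: joints at [0.991, 0.527, 1.433, -0, 1.181, -0.178], TCP at [0.244, 0.575, 0.231] pointing down, gripper open.
Joint ranges: [-3.08, 3.08], [-0.75, 2.2], [0.22, 2.44], [-1.43, 4.57], [0, 2.65], [-2.85, 2.85]. Speed limits (rad/s): [2.79, 2.79, 3.14, 3.14, 3.14, 3.14].

### API

Orientations are given as a unit quaternion [x, y, z, w].
In Python, from station import sense, snapshot, camera_info, sign_off, tcp_to_grasp gives the robot as it stands.
- The arm moves only by the shell command python3 -m inch 'ROWS' [FORCE]. ROWS is JSON, a list of rows, each a list of 3 entries, a list of its own where there are three numbers: the closure, from -1 (fully open) to 1 (shut), so that 0 is half open, then the shift along the tool's x, y, z normalised to -1 to 1, where 1 is 10 cm, then the turn, a rotation vector about the tool's x, y, z normalised to -1 to 1, where 1 is 360 degrees. In form: [[jaw, [dx, dy, dz], [ax, ay, az]], ...]. A call has 1 to 20 rows; each row is the pose to reach, as a shift and turn from the pose commanded when the call began, along the tool's axes at that moment, turning the shorter way round; what a row does not reach only later rows make up. A row lasts 1/10 s, in which the tool goes at most 50 mm and 8.59 degrees, less where a joint would pass 70% of its speed; a pose out of reach is approached as far as the arm can. A call with a number of a shift or a turn outside -1 to 1 is refused whole. A call with a gripper value outside its range is refused whole. The fingers move at their own pace and stop on an object; FORCE is the grip in N (left out, the last holds). Time passes only in rows, so rows that repeat a pose let the fingers close. It gives the time, the measured TCP pose, the force and the opening at its end, in the units of the state.
- sense(): the state, without advancing time (a new reading comes with each control period).
- snapshot(name): name is "scene" or "side" or "wrist"; returns (picture, depth): 400x640x3 uint8, blue, green, red; 400x640 float32, m along the optical axis (not along the pixel's ray), 0 where there is no reading.
- camera_info(name): a dict with "K" (3x3 intrinsics, pixels), "dist" ([k1, k2, p1, p2, k3] as OpenCV has them; the pictures are not rectified), "origin" and "orientation" of the camera in the world. Camera axes: x right, y down, z forward; pixel columns grow to the right and rows downward; lengths in m; the calibration is good to about 2 mm. A picture is of the moment at which its call begins: read the wrist's pose just before it. camera_info takes no time and is no camera call; for the wrist camera it gives the pose at the moment of the call.
- sign_off(): hands the job in, once; it reports no verdict.
The state is a dict: "t": time; "q": joint angles; "qd": joint speeds; "tau": joint torques, N m; "tcp_pos": TCP position; "tool_rot": TCP orientation; "force": force on the tool from outside, world axes, zero at the start; "ft_torque": the same for the moment, N m; "finger_gap": opening from 0.0 (shut) to 1.0 (fully open).
Only numpy, scipy, OpenCV 4.12 (cv2) and the standard library are available. Lean on these libraries where they do the work, as an engineer would, in place of code of your own. Each camera call takes 0.05 s, during which the arm holds its last target.

### The job

Get the packed gift box ready for its ribbon to be measured: first swing its lid shut until the tab is tucked in behind the front wall and the lid lies flat. Then take the wooden ruler out of the small drawer unit (its drawer only opens part of the way, so the ruler has to be tilted to come out) and hold it level and square across the middle of the closed lid, about a finger's breadth above it without touching, sticking out past the box on both sides. The program finishes while the gripper is still holding the ruler there; do not shove the box about, and leave the other things on the cabinet where they are.

Things in the scene. Friction and masses are not known exactly. Their poses are not given: they have to be found in the camera images.
- gift_box: Loose cube-shaped kraft cardboard gift box, 90x90 mm, 94 mm high when shut, about 0.6 kg, on the cabinet top with a wrapped soap in it. Origin at the centre of its underside; z up, -x towards its front wall, +x towards the back edge where the lid is hinged, y along the hinge. The top of the closed lid is at z = 94 mm.
- gift_box_lid (a joint): Lid angle in rad: 0 shut, 1.57 upright, more leans backwards (+x of the box), at most 2.97. Panel 90x90 mm, 2 mm thick; an 18 mm tab, 78 mm wide, along its free edge points down into the box, behind the front wall, when shut. The crease is stiff: the lid stays at whatever angle it is left, and moves with about 0.3 N at its free edge.
- lid_hinge (a point): Middle of the lid's crease: x = 44 mm, y = 0, z = 92 mm in the frame of the gift box. The lid turns about the y axis of the gift box through this point.
- ruler: Loose flat wooden ruler, 200 mm long, 30 mm wide, 6 mm thick, about 35 g, scale of black lines upwards, lying flat on the upper drawer's floor roughly along the drawer, one end under the unit's top board. Origin at the centre of its underside; x along its length, y across its width, z up.
- ruler_end_a (a point): Middle of the ruler's end face at x = -100 mm.
- ruler_end_b (a point): Middle of the ruler's end face at x = +100 mm.
- drawer_unit: Counter-top wooden unit of two drawers with brass knobs, fixed to the cabinet top, 246 mm deep, 172 mm wide, 126 mm high, lower drawer shut, upper one open. Origin at the centre of its underside; -x is the way the drawers open, z up. The rear part of the open drawer is covered by the top board, underside at z = 116 mm, 42 mm above the drawer's floor.
- wrap_drawer (a joint): How far the upper drawer stands open, in m: 0 shut, 0.15 at its stop. Slides with about 3 N. Inside it is 130 mm wide and 228 mm long; its floor is at z = 74 mm of the unit, its side walls end at z = 110 mm, its 12 mm thick front at 116.5 mm; its knob stands out 18 mm. A pen lies in it beside the ruler.
- unit_edge (a point): Middle of the lower front edge of the unit's top board (x = -117 mm, z = 116 mm of the drawer unit): the edge under which the ruler must come out.
- drawer_lip (a point): Middle of the inner top edge of the upper drawer's front: the other end of the opening. The clear opening between this and unit_edge is as long as the drawer is open, 140 to 150 mm.
- ribbon_spool_a: Bystander, loose: red ribbon spool, 59 mm across, 26 mm high. Origin at the centre of its underside. Leave it where it is.
- kraft_tape: Bystander, loose: roll of kraft tape lying flat, 92 mm across, 25 mm high. Origin at the centre of its underside. Leave it where it is.
- stamp: Bystander, loose: wooden hand stamp, 32x45x62 mm high. Origin at the centre of its underside. Leave it where it is.

How it is judged:
By the outcome, as a careful person would: the job done as asked, in the order asked, and still so for the second after the job is handed in, while the arm keeps its last pose, push and grip.
It also fails if it takes over 58 s, if anything falls off the work surface, if the arm or the gripper's body presses on something with over 40 N, if the wrist force passes 120 N, or if a joint passes its speed limit or range.

## Working session

There is one attempt and no reset: what is moved stays moved. The work goes in short steps, Python scripts to look and compute and a shell command to move; the robot and the scene stay as the last step left them, time stands still between calls to the robot, and variables do not carry over. Pictures are saved under pics/ and viewed, and the job is handed in when it is done.

```bash
ls; mkdir -p pics
python3 - <<'E'
from station import *
import cv2
print(sense()); print(tcp_to_grasp)
for n in ["scene","side","wrist"]:
    i=camera_info(n); print(n,i)
    p,d=snapshot(n); cv2.imwrite(f"pics/{n}0.png",p)
    import numpy as np; np.save(f"pics/{n}0.npy",d)
E
```

```text
pics
{'t': 0.0, 'q': array([ 9.90516812e-01,  5.28437231e-01,  1.43392177e+00, -2.37551439e-05,
        1.18146147e+00, -1.78505714e-01]), 'qd': array([ 9.69557561e-05, -4.56932338e-04, -1.48658267e-03,  1.86643878e-03,
       -9.31928267e-04, -8.30770961e-04]), 'tau': array([-6.72376464e-04, -4.42349946e+01, -1.78026384e+01, -3.42719541e-04,
        8.48992844e-03,  8.20009980e-07]), 'tcp_pos': array([0.24397463, 0.57460526, 0.23034525]), 'tool_rot': array([ 1.99533921e-01,  9.79890287e-01, -1.03876783e-03, -4.02341188e-04]), 'force': array([0.94129355, 0.86538117, 0.14335798]), 'ft_torque': array([ 0.03859912, -0.06685976, -0.00102035]), 'finger_gap': 0.9977476663223839}
0.0187
scene {'K': array([[406.95508375,   0.        , 321.8009953 ],
       [  0.        , 406.95508375, 195.82268025],
       [  0.        ,   0.        ,   1.        ]]), 'dist': array([0.01249099, 0.        , 0.        , 0.        , 0.        ]), 'origin': array([-0.0059002 , -0.5567345 ,  0.54977691]), 'orientation': array([ 0.80401471, -0.29736704,  0.18844109, -0.47919009])}
side {'K': array([[380.21348533,   0.        , 319.6596445 ],
       [  0.        , 380.21348533, 194.64753593],
       [  0.        ,   0.        ,   1.        ]]), 'dist': array([-0.06452314,  0.        ,  0.        ,  0.        ,  0.        ]), 'origin': array([0.59665493, 0.59447875, 0.737626  ]), 'orientation': array([ 0.03512332,  0.93898438, -0.34168932, -0.01797492])}
wrist {'K': array([[309.39439141,   0.        , 317.9983029 ],
       [  0.        , 309.39439141, 196.85913557],
       [  0.        ,   0.        ,   1.        ]]), 'dist': array([0.00886204, 0.        , 0.        , 0.        , 0.        ]), 'origin': array([0.170055  , 0.60549529, 0.37361563]), 'orientation': array([0.8235907 , 0.54480458, 0.08695286, 0.13162652])}
```

View pics/scene0.png

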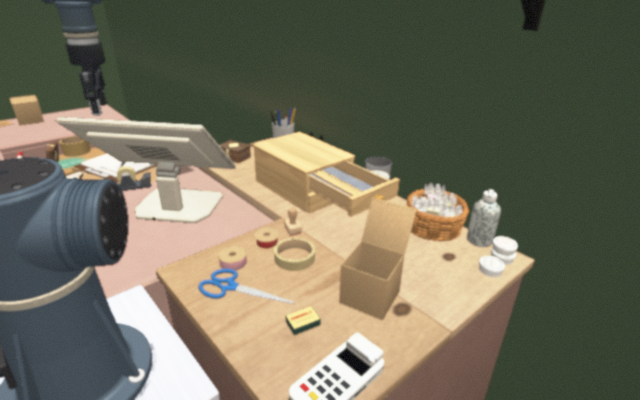

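View pics/side0.png

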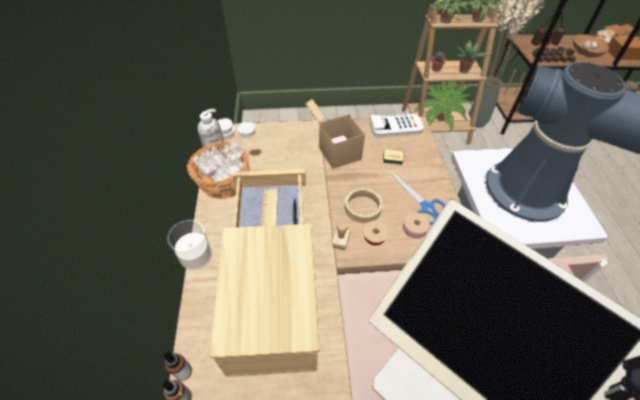

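View pics/wrist0.png

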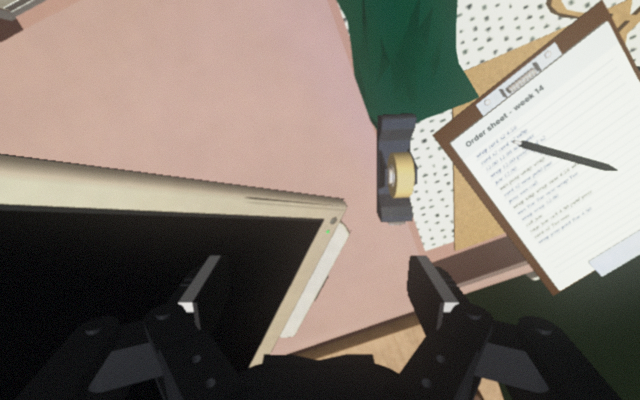

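```bash
cat > h.py <<'E'
import numpy as np, cv2
from scipy.spatial.transform import Rotation as R
from station import *
def cloud(n,d,info=None):
    i=info or camera_info(n); v,u=np.mgrid[0:400,0:640]
    uv=np.stack([u,v],-1).reshape(-1,1,2).astype(np.float64)
    n_=cv2.undistortPoints(uv,i["K"],i["dist"]).reshape(400,640,2)
    P=np.dstack([n_*d[...,None],d])
    W=P@R.from_quat(i["orientation"]).as_matrix().T+i["origin"]
    W[d<=0]=np.nan
    return W
def proj(n,X,info=None):
    i=info or camera_info(n); Rm=R.from_quat(i["orientation"]).as_matrix()
    rv=cv2.Rodrigues(Rm.T)[0]; t=-Rm.T@i["origin"]
    return cv2.projectPoints(np.atleast_2d(np.float64(X)),rv,t,i["K"],i["dist"])[0].reshape(-1,2)
def crop(img,x0,x1,y0,y1,s,name):
    cv2.imwrite(name,cv2.resize(img[y0:y1,x0:x1],None,fx=s,fy=s,interpolation=cv2.INTER_CUBIC))
E
python3 - <<'E'
from h import *
p=cv2.imread("pics/side0.png");W=cloud("side",np.load("pics/side0.npy"))
crop(p,180,480,90,370,2,"pics/side0c.png")
q=cv2.imread("pics/scene0.png");V=cloud("scene",np.load("pics/scene0.npy"))
crop(q,220,480,120,340,3,"pics/scene0c.png")
for u,v in [(320,120),(362,132),(330,165),(340,140),(315,105),(268,185),(300,185),(270,210),(230,290),(250,330),(312,230),(320,350),(363,205),(375,235),(340,240),(415,225),(260,130)]: print('side',u,v,W[v,u].round(3))
for u,v in [(395,210),(385,235),(360,285),(390,280),(300,155),(370,180)]: print('scene',u,v,V[v,u].round(3))
# top-down map
T=np.zeros((560,760,3),np.uint8) 
for Wc,im in((V,q),(W,p)):
    X=Wc.reshape(-1,3);c=im.reshape(-1,3);ok=~np.isnan(X[:,0])
    X=X[ok];c=c[ok];o=np.argsort(X[:,2]);X=X[o];c=c[o]
    col=((0.55-X[:,1])*700).astype(int);row=((0.95-X[:,0])*700).astype(int)
    k=(col>=0)&(col<760)&(row>=0)&(row<560)&(X[:,2]<0.4);T[row[k],col[k]]=c[k]
cv2.imwrite("pics/top0.png",T)
E
```

```text
side 320 120 [ 0.536 -0.102  0.174]
side 362 132 [ 0.422 -0.151  0.09 ]
side 330 165 [ 0.506 -0.119  0.006]
side 340 140 [ 0.471 -0.191  0.029]
side 315 105 [ 0.544 -0.154  0.179]
side 268 185 [0.664 0.005 0.078]
side 300 185 [0.59  0.041 0.112]
side 270 210 [0.658 0.082 0.082]
side 230 290 [0.723 0.288 0.126]
side 250 330 [0.686 0.362 0.127]
side 312 230 [0.567 0.085 0.   ]
side 320 350 [0.571 0.363 0.002]
side 363 205 [0.437 0.02  0.002]
side 375 235 [0.428 0.127 0.027]
side 340 240 [0.508 0.133 0.025]
side 415 225 [0.331 0.107 0.028]
side 260 130 [ 0.698 -0.283  0.001]
scene 395 210 [ 0.55  -0.145  0.162]
scene 385 235 [ 0.526 -0.147  0.116]
scene 360 285 [ 0.43  -0.177  0.065]
scene 390 280 [ 0.465 -0.216  0.082]
scene 300 155 [0.631 0.249 0.128]
scene 370 180 [0.725 0.074 0.09 ]
```

View pics/side0c.png

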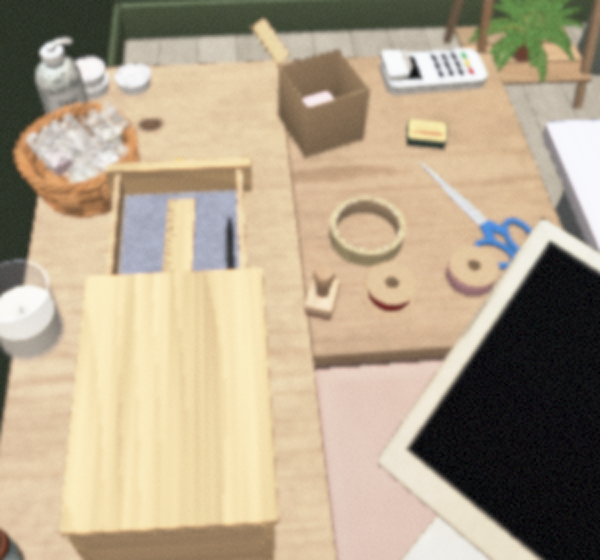

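View pics/scene0c.png

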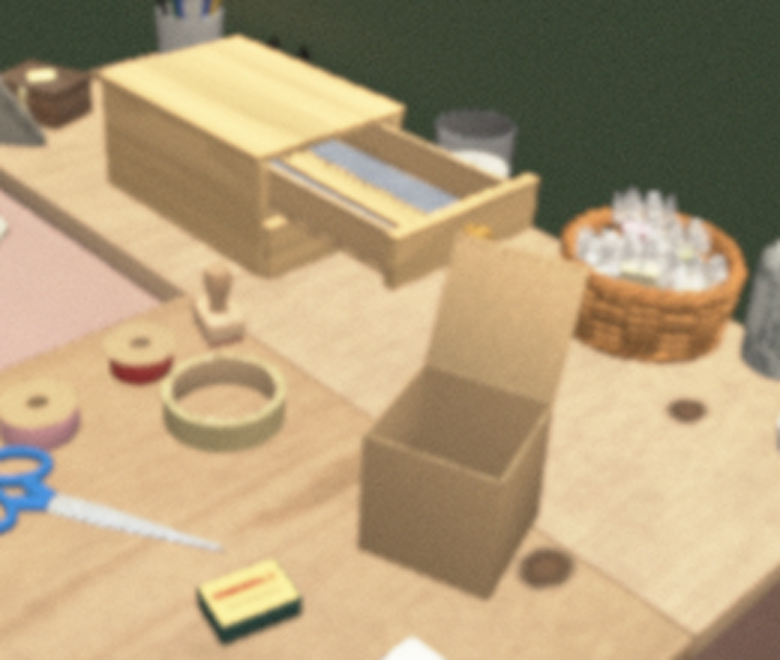

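View pics/top0.png

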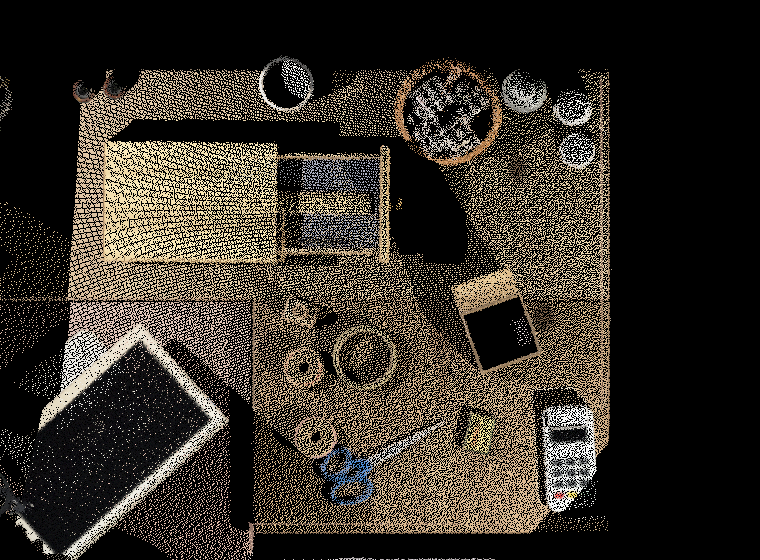

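Run:
```python
from h import *
p=cv2.imread("pics/side0.png");W=cloud("side",np.load("pics/side0.npy"))
q=cv2.imread("pics/scene0.png");V=cloud("scene",np.load("pics/scene0.npy"))
def sel(X,lo,hi): 
    X=X.reshape(-1,3); return X[np.all((X>lo)&(X<hi),1)]
for n,C in(("side",W),("scene",V)):
    B=sel(C,[.38,-.27,.075],[.60,-.06,.093])
    r=cv2.minAreaRect(B[:,:2].astype(np.float32)); print(n,'box',len(B),r,cv2.boxPoints(r).round(3).tolist())
    L=sel(C,[.45,-.25,.105],[.65,-.06,.25])
    c=L.mean(0);_,s,vt=np.linalg.svd(L-c); print(n,'lid',len(L),c.round(4),vt[2].round(3),s.round(3),L.min(0).round(3),L.max(0).round(3))
    U=sel(C,[.5,.1,.115],[.85,.5,.14]); r=cv2.minAreaRect(U[:,:2].astype(np.float32)); print(n,'unit',len(U),r,cv2.boxPoints(r).round(3).tolist(),np.median(U[:,2]))
    D=sel(C,[.5,-.06,.10],[.85,.12,.122]); r=cv2.minAreaRect(D[:,:2].astype(np.float32)); print(n,'drw',len(D),cv2.boxPoints(r).round(3).tolist())
    M=sel(C,[.1,.2,.15],[.9,.8,.6]);print(n,'mon',len(M),M.min(0).round(3),M.max(0).round(3))
# ruler: yellow pixels in side image inside drawer
hsv=cv2.cvtColor(p,cv2.COLOR_BGR2HSV)
m=(W[...,2]>.07)&(W[...,2]<.098)&(W[...,0]>.57)&(W[...,0]<.76)&(W[...,1]>-.04)&(W[...,1]<.12)
Y=m&(hsv[...,0]<30)&(hsv[...,1]>70)
n,lab,st,_=cv2.connectedComponentsWithStats(Y.astype(np.uint8));
for k in range(1,n):
  if st[k,4]>60:
    X=W[lab==k];r=cv2.minAreaRect(X[:,:2].astype(np.float32));print(st[k],r,cv2.boxPoints(r).round(3).tolist(),np.median(X[:,2]))
```

```text
side box 461 ((0.4745427072048187, -0.1660306602716446), (0.09244558960199356, 0.09412415325641632), 19.55821418762207) [[0.41499999165534973, -0.13699999451637268], [0.44699999690055847, -0.22599999606609344], [0.5339999794960022, -0.19499999284744263], [0.5019999742507935, -0.10599999874830246]]
side lid 211 [ 0.5431 -0.1359  0.1706] [-0.905 -0.317  0.283] [0.36  0.213 0.082] [ 0.507 -0.184  0.106] [ 0.569 -0.095  0.181]
side unit 12756 ((0.6621406674385071, 0.27841103076934814), (0.24807482957839966, 0.17263579368591309), 89.49703216552734) [[0.574999988079071, 0.1550000011920929], [0.746999979019165, 0.15399999916553497], [0.75, 0.4020000100135803], [0.5770000219345093, 0.40299999713897705]] 0.12689038487284882
side drw 913 [[0.5770000219345093, 0.11900000274181366], [0.5770000219345093, -0.024000000208616257], [0.7419999837875366, -0.024000000208616257], [0.7419999837875366, 0.11900000274181366]]
side mon 28910 [0.154 0.224 0.15 ] [0.45  0.548 0.322]
scene box 926 ((0.47333917021751404, -0.1649339646100998), (0.09403107315301895, 0.09130949527025223), 19.231040954589844) [[0.414
[... 788 characters left out ...]
ne mon 8055 [0.13  0.224 0.15 ] [0.839 0.64  0.498]
[237 178  62  46 392] ((0.6883357763290405, 0.030553482472896576), (0.17378324270248413, 0.08587861061096191), 40.760921478271484) [[0.593999981880188, 0.006000000052154064], [0.6510000228881836, -0.05900000035762787], [0.7820000052452087, 0.054999999701976776], [0.7260000109672546, 0.11999999731779099]] 0.08860970125522022
[262 191   9  34 158] ((0.6659367084503174, 0.07197882235050201), (0.09484413266181946, 0.014814957045018673), 87.12956237792969) [[0.656000018119812, 0.02500000037252903], [0.6710000038146973, 0.024000000208616257], [0.6759999990463257, 0.11900000274181366], [0.6610000133514404, 0.11999999731779099]] 0.08125032955669659
```

```bash
python3 -m inch '[[1,[0,0,-0.5],[0,0,0]],[1,[0,0,-1],[0,0,0]],[1,[0,0,-1],[0,0,0]]]' 40; python3 -m inch '[[1,[0,0,-0.5],[0,0,0.022]],[1,[0,0,-1],[0,0,0.044]],[1,[0,0,-1],[0,0,0.066]],[1,[0,0,-1],[0,0,0.088]],[1,[0,0,-1],[0,0,0.110]],[1,[0,0,-1],[0,0,0.132]],[1,[0,0,-1],[0,0,0.132]]]'
cat > st.py <<'E'
from h import *
s=sense(); M=R.from_quat(s['tool_rot']).as_matrix()
print('t',s['t'],'q',s['q'].round(3),'tcp',s['tcp_pos'].round(4),'F',s['force'].round(1),'gap',round(s['finger_gap'],3)); print('toolx',M[:,0].round(3),'y',M[:,1].round(3),'z',M[:,2].round(3))
bc=np.array([.474,-.1655,0]);Rb=R.from_euler('z',19.4,degrees=True).as_matrix()
print('tcp in box',(Rb.T@(s['tcp_pos']-bc)).round(4))
E
python3 st.py
```

```text
t: 0.45
tcp_pos: [0.2465, 0.5788, 0.3393]
tool_rot: [0.199, 0.98, 0.007, 0.003]
force: [-0.3, 0.5, 0.5]
finger_gap: 0.513
t: 1.15
tcp_pos: [0.2442, 0.575, 0.4305]
tool_rot: [0.577, 0.817, -0.001, 0.0]
force: [-0.1, -0.1, -0.5]
finger_gap: -0.004
t 1.15 q [0.99  0.38  1.138 0.    1.625 0.651] tcp [0.2442 0.575  0.4305] F [-0.1 -0.1 -0.5] gap -0.004
toolx [-0.333  0.943 -0.001] y [ 0.943  0.333 -0.001] z [-0.001 -0.001 -1.   ]
tcp in box [0.0292 0.7748 0.4305]
```

```bash
for i in 1 2 3 4 ; do python3 -m inch '[[1,[-0.5,0.06,0],[0,0,0]],[1,[-1,0.12,0],[0,0,0]]]' | tail -4 | head -1; done; python3 st.py
```

```text
tcp_pos: [0.2885, 0.4851, 0.4301]
tcp_pos: [0.3333, 0.3942, 0.4309]
tcp_pos: [0.3776, 0.3044, 0.4311]
tcp_pos: [0.4219, 0.2148, 0.4312]
t 1.95 q [ 0.234  0.125  1.486  0.     1.53  -0.109] tcp [0.4219 0.2148 0.4312] F [ 0.4  0.1 -1.2] gap 0.0
toolx [-0.337  0.942  0.   ] y [0.942 0.337 0.   ] z [ 0.  0. -1.]
tcp in box [0.0772 0.376  0.4312]
```

```bash
for i in 1 2 ; do python3 -m inch '[[1,[-0.5,0.06,0],[0,0,0]],[1,[-1,0.12,0],[0,0,0]]]' | tail -4 | head -1; done; python3 -m inch '[[1,[-0.4,0.06,0],[0,0,0]],[1,[-0.75,0.12,0],[0,0,0]],[1,[-0.75,0.12,0],[0,0,0]],[1,[-0.75,0.12,0],[0,0,0]]]'; python3 st.py
python3 - <<'E'
from h import *
i=camera_info("wrist");p,d=snapshot("wrist");cv2.imwrite("pics/w1.png",p);np.save("pics/w1.npy",d);print(i['origin'])
p,d=snapshot("scene");cv2.imwrite("pics/s1.png",p)
E
```

```text
tcp_pos: [0.4663, 0.1251, 0.4312]
tcp_pos: [0.5106, 0.0354, 0.4311]
t: 2.75
tcp_pos: [0.5464, -0.0299, 0.4305]
tool_rot: [0.577, 0.817, -0.0, -0.001]
force: [-1.4, 0.8, 0.0]
finger_gap: 0.001
t 2.75 q [-2.590e-01  2.500e-01  1.328e+00  1.000e-03  1.566e+00 -5.990e-01] tcp [ 0.5464 -0.0299  0.4305] F [-1.4  0.8  0. ] gap 0.001
toolx [-0.334  0.943  0.002] y [ 0.943  0.334 -0.001] z [-0.002  0.001 -1.   ]
tcp in box [0.1133 0.1039 0.4305]
[0.5194632  0.04466815 0.57375503]
```

View pics/w1.png

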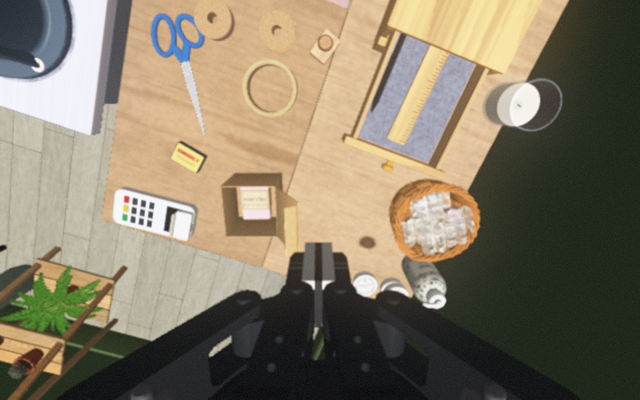

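View pics/s1.png

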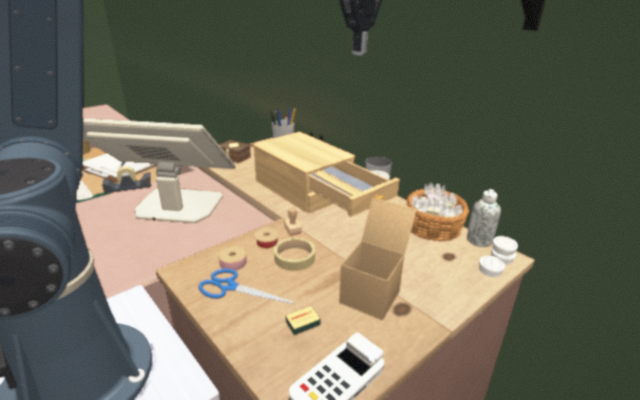

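Run:
```python
from h import *
p=cv2.imread("pics/w1.png");crop(p,330,530,0,190,4,"pics/w1c.png")
i=camera_info("wrist");W=cloud("wrist",np.load("pics/w1.npy"),i)
hsv=cv2.cvtColor(p,cv2.COLOR_BGR2HSV)
for u,v in[(400,130),(430,70),(410,110),(385,135),(460,60)]:print(u,v,W[v,u].round(3),hsv[v,u])
m=(W[...,2]>.072)&(W[...,2]<.088)&(W[...,0]>.60)&(W[...,0]<.735)&(W[...,1]>0.02)&(W[...,1]<.15)&(hsv[...,0]<35)&(hsv[...,2]>130)
n,lab,st,_=cv2.connectedComponentsWithStats(m.astype(np.uint8))
for k in range(1,n):
  if st[k,4]>60:
    X=W[lab==k];r=cv2.minAreaRect(X[:,:2].astype(np.float32));print(st[k],r,cv2.boxPoints(r).round(3).tolist(),np.median(X[:,2]))
```

```text
400 130 [0.657 0.041 0.08 ] [ 21  88 238]
430 70 [0.663 0.136 0.081] [ 21  94 237]
410 110 [0.659 0.074 0.081] [ 21  92 238]
385 135 [0.639 0.026 0.075] [122  23 180]
460 60 [0.699 0.163 0.078] [129  20 176]
[ 386   57   58   89 1924] ((0.6606202125549316, 0.0856509879231453), (0.12936410307884216, 0.034131769090890884), 87.60513305664062) [[0.640999972820282, 0.02199999988079071], [0.675000011920929, 0.019999999552965164], [0.6800000071525574, 0.15000000596046448], [0.6460000276565552, 0.1509999930858612]] 0.0812257513062695
[431  75  41  82 217] ((0.7228807210922241, 0.08512815833091736), (0.12959396839141846, 0.0035552172921597958), 89.60272979736328) [[0.7210000157356262, 0.019999999552965164], [0.7239999771118164, 0.019999999552965164], [0.7250000238418579, 0.15000000596046448], [0.722000002861023, 0.15000000596046448]] 0.07650246714729181
```

View pics/w1c.png

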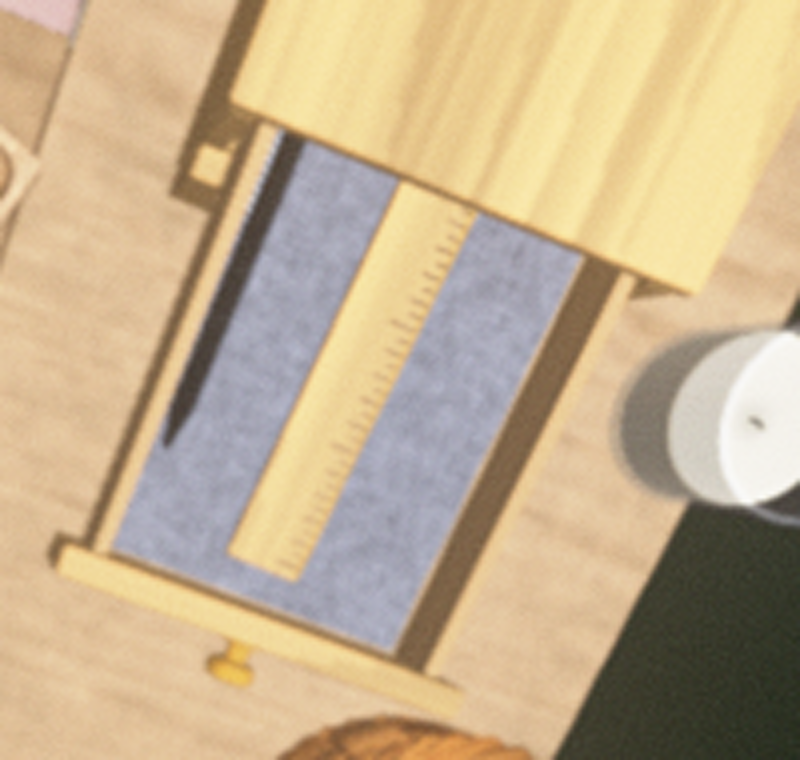

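```bash
python3 -m inch '[[1,[-0.5,0.01,0.1],[0,0,0]],[1,[-1,0.02,0.5],[0,0,0]],[1,[-1,0.02,1],[0,0,0]]]'|head -2; python3 -m inch '[[1,[-0.04,0,0.5],[0,0,0]],[1,[-0.04,0,1],[0,0,0]],[1,[-0.04,0,1],[0,0,0]]]' |head -2; python3 -m inch '[[1,[0,0,0.3],[0,0,0]],[1,[0,0,0.6],[0,0,0]],[1,[0,0,0.85],[0,0,0]],[1,[0,0,0.85],[0,0,0]],[1,[0,0,0.85],[0,0,0]]]'; python3 st.py;  python3 - <<'E'
from h import *
i=camera_info("wrist");p,d=snapshot("wrist");cv2.imwrite("pics/w2.png",p)
p,d=snapshot("scene");crop(p,300,480,150,330,4,"pics/s2.png")
x=i['origin']; print(x)
E
```

```text
t: 3.15
tcp_pos: [0.5843, -0.1239, 0.3441]
t: 3.45
tcp_pos: [0.5771, -0.1215, 0.2349]
t: 3.95
tcp_pos: [0.5839, -0.1246, 0.1589]
tool_rot: [0.577, 0.817, 0.0, 0.002]
force: [1.1, 0.1, 0.6]
finger_gap: -0.0
t 3.95 q [-0.397  0.578  1.576  0.     0.984 -0.739] tcp [ 0.5839 -0.1246  0.1589] F [1.1 0.1 0.6] gap -0.0
toolx [-0.335  0.942 -0.002] y [0.942 0.335 0.003] z [ 0.003 -0.001 -1.   ]
tcp in box [0.1172 0.0021 0.1589]
[ 0.55614335 -0.04974007  0.30192013]
```

View pics/s2.png

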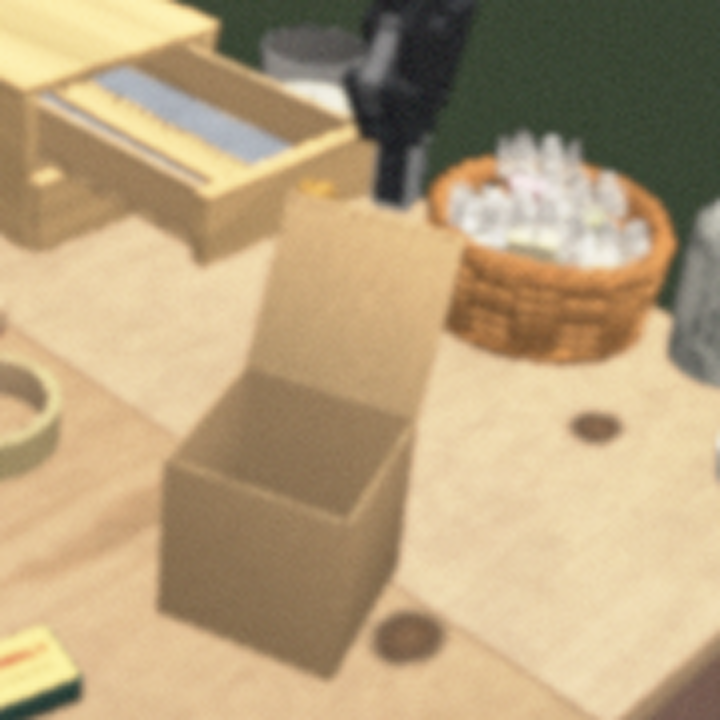

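View pics/w2.png

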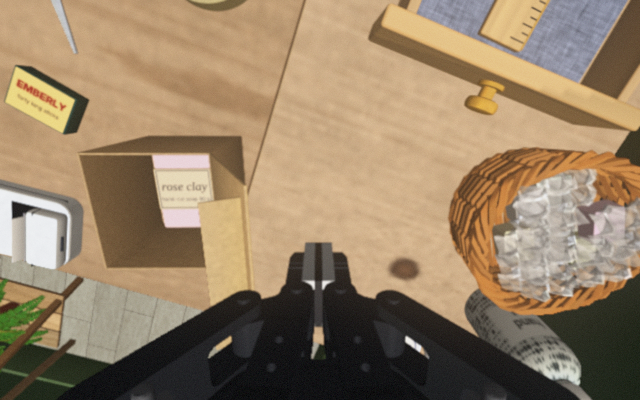

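```bash
python3 -m inch '[[1,[0,-0.2,0.1],[0,0,0]],[1,[0,-0.4,0.1],[0,0,0]],[1,[0,-0.5,0.1],[0,0,0]],[1,[0,-0.6,0.1],[0,0,0]],[1,[0,-0.7,0.1],[0,0,0]],[1,[0,-0.8,0.12],[0,0,0]],[1,[0,-0.9,0.14],[0,0,0]],[1,[0,-1,0.16],[0,0,0]],[1,[0,-1,0.16],[0,0,0]],[1,[0,-1,0.16],[0,0,0]]]'; python3 st.py;  python3 - <<'E'
from h import *
p,d=snapshot("scene");crop(p,300,480,150,330,4,"pics/s3.png")
E
```

```text
t: 5.05
tcp_pos: [0.4879, -0.1583, 0.1404]
tool_rot: [0.578, 0.816, 0.0, -0.0]
force: [0.1, -0.6, -0.4]
finger_gap: 0.001
t 5.05 q [-0.532  0.515  1.799  0.     0.828 -0.871] tcp [ 0.4879 -0.1583  0.1404] F [ 0.1 -0.6 -0.4] gap 0.001
toolx [-0.333  0.943  0.   ] y [ 0.943  0.333 -0.   ] z [-0.  0. -1.]
tcp in box [0.0155 0.0021 0.1404]
```

View pics/s3.png

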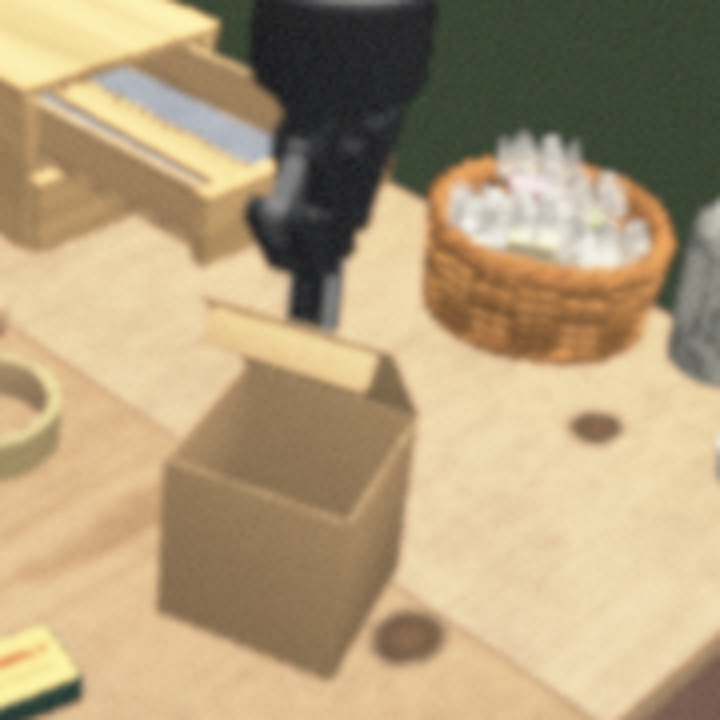

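```bash
python3 -m inch '[[1,[0,-0.1,0.05],[0,0,0]],[1,[0,-0.18,0.1],[0,0,0]],[1,[0,-0.25,0.18],[0,0,0]],[1,[0,-0.31,0.26],[0,0,0]],[1,[0,-0.36,0.33],[0,0,0]],[1,[0,-0.4,0.38],[0,0,0]],[1,[0,-0.42,0.42],[0,0,0]],[1,[0,-0.42,0.44],[0,0,0]],[1,[0,-0.42,0.44],[0,0,0]],[1,[0,-0.42,0.44],[0,0,0]]]'; python3 st.py;  python3 - <<'E'
from h import *
p,d=snapshot("scene");crop(p,300,480,150,330,4,"pics/s4.png")
E
```

```text
t: 6.1
tcp_pos: [0.4488, -0.1723, 0.0966]
tool_rot: [0.577, 0.816, 0.0, 0.0]
force: [0.1, 1.2, 0.8]
finger_gap: -0.0
t 6.1 q [-0.6    0.563  1.909  0.     0.669 -0.939] tcp [ 0.4488 -0.1723  0.0966] F [0.1 1.2 0.8] gap -0.0
toolx [-0.333  0.943 -0.   ] y [0.943 0.333 0.   ] z [ 0. -0. -1.]
tcp in box [-0.026   0.002   0.0966]
```

View pics/s4.png

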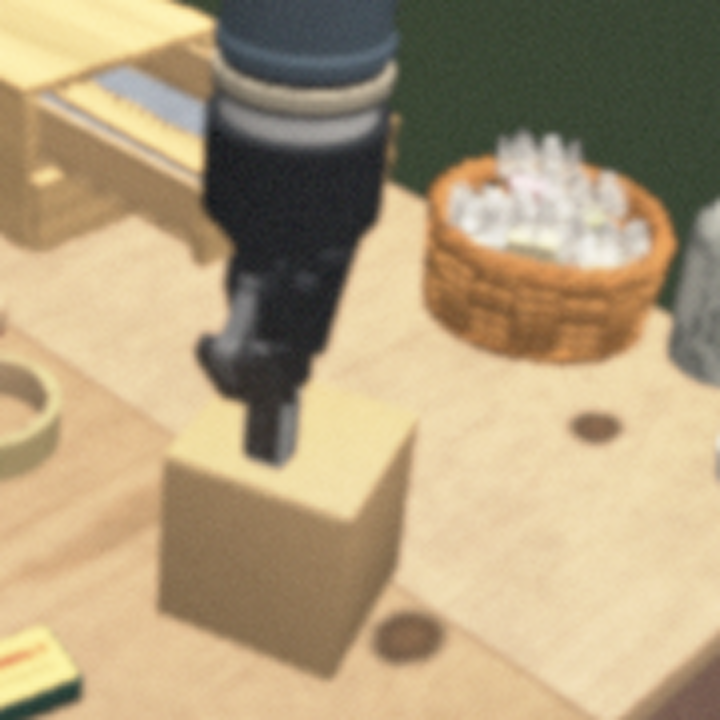

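```bash
python3 -m inch '[[1,[0,0,0.02],[0,0,0]],[1,[0,0,0.03],[0,0,0]],[1,[0,0,0.03],[0,0,0]],[1,[0,0,0.03],[0,0,0]]]'; python3 -m inch '[[1,[0,0,0.01],[0,0,0]],[1,[0,0,0.02],[0,0,0]],[1,[0,0,0.02],[0,0,0]]]'; python3 st.py
```

```text
t: 6.55
tcp_pos: [0.4489, -0.1724, 0.0942]
tool_rot: [0.577, 0.816, 0.0, 0.001]
force: [-0.9, -0.6, 5.3]
finger_gap: -0.002
t: 6.85
tcp_pos: [0.449, -0.1725, 0.0933]
tool_rot: [0.577, 0.817, -0.0, 0.001]
force: [-2.4, 1.2, 16.5]
finger_gap: 0.004
t 6.85 q [-0.6    0.57   1.911 -0.     0.658 -0.939] tcp [ 0.449  -0.1725  0.0933] F [-2.4  1.2 16.5] gap 0.004
toolx [-0.333  0.943 -0.002] y [0.943 0.333 0.001] z [ 0.002 -0.001 -1.   ]
tcp in box [-0.0259  0.0017  0.0933]
```

```bash
python3 -m inch '[[1,[0,0,-0.1],[0,0,0]],[1,[0,0,-0.5],[0,0,0]],[1,[0,0,-1],[0,0,0]]]' |head -2; python3 -m inch '[[1,[0,0.4,-0.3],[0,0,0]],[1,[0,0.8,-0.6],[0,0,0]],[1,[0,1,-1],[0,0,0]],[1,[0,1,-1],[0,0,0]],[1,[0,1,-1],[0,0,0]]]'|head -2; python3 st.py;  python3 - <<'E'
from h import *
i=camera_info("wrist");p,d=snapshot("wrist");cv2.imwrite("pics/w3.png",p);np.save("pics/w3.npy",d)
W=cloud("wrist",d,i);X=W.reshape(-1,3)
B=X[np.all((X>[.38,-.27,.085])&(X<[.58,-.06,.105]),1)]
print(len(B),cv2.minAreaRect(B[:,:2].astype(np.float32)))
c=B.mean(0);print(c,np.linalg.svd(B-c,full_matrices=False)[2][2], B[:,2].std())
p,d=snapshot("scene");crop(p,300,480,150,330,4,"pics/s5.png");X=cloud("scene",d).reshape(-1,3)
B=X[np.all((X>[.38,-.27,.088])&(X<[.58,-.06,.105]),1)]
print(len(B),cv2.minAreaRect(B[:,:2].astype(np.float32)));c=B.mean(0);print(c,np.linalg.svd(B-c,full_matrices=False)[2][2])
E
```

```text
t: 7.15
tcp_pos: [0.447, -0.1712, 0.1911]
t: 7.65
tcp_pos: [0.5429, -0.1385, 0.2921]
t 7.65 q [-0.449  0.372  1.523 -0.     1.245 -0.79 ] tcp [ 0.5429 -0.1385  0.2921] F [ 0.1  0.6 -1.6] gap 0.002
toolx [-0.334  0.942 -0.001] y [0.942 0.334 0.001] z [ 0.001 -0.001 -1.   ]
tcp in box [0.074  0.0025 0.2921]
6250 ((0.47198837995529175, -0.16555005311965942), (0.09040457755327225, 0.08936310559511185), 19.53024673461914)
[ 0.47179745 -0.16335869  0.09453755] [1.58149904e-04 5.05816859e-04 9.99999860e-01] 0.0009022018637526384
1645 ((0.4732302725315094, -0.16508588194847107), (0.09360706061124802, 0.09028821438550949), 19.616931915283203)
[ 0.46800094 -0.1694349   0.09598253] [-0.01875551 -0.01357747  0.99973191]
```

View pics/s5.png

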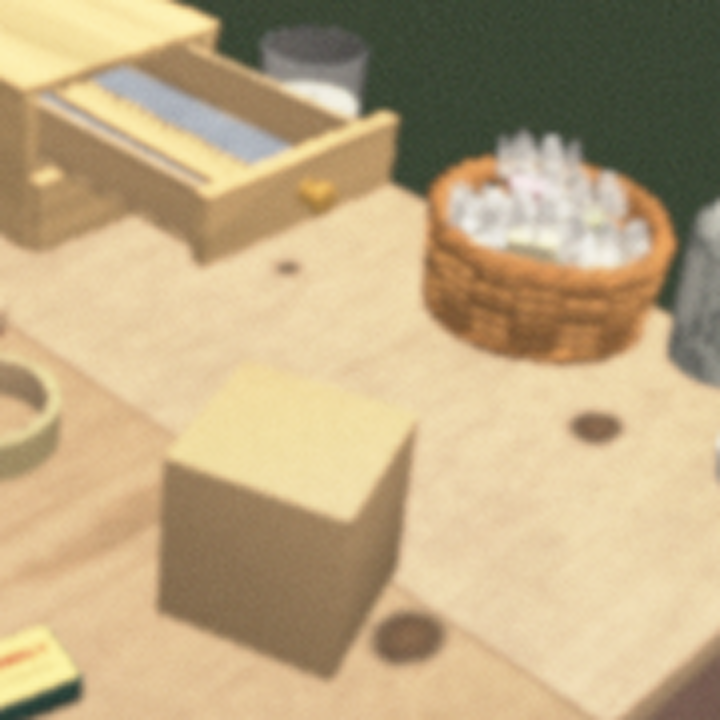

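View pics/w3.png

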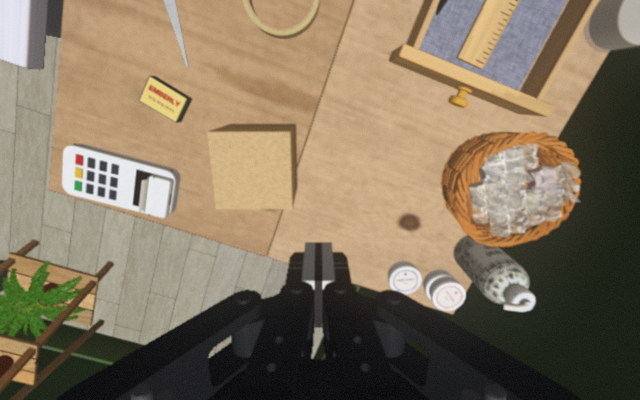

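```bash
python3 -m inch '[[-0.2,[0.23,0.4,0],[0,0,0.02]],[-0.2,[0.46,0.8,0],[0,0,0.04]],[-0.2,[0.5,0.9,0],[0,0,0.061]],[-0.2,[0.5,0.9,0],[0,0,0.061]]]'|head -2; python3 st.py
```

```text
t: 8.15
tcp_pos: [0.6103, -0.0605, 0.2892]
t 8.15 q [-0.281  0.455  1.391  0.     1.299 -0.239] tcp [ 0.6103 -0.0605  0.2892] F [-0.5 -0.1 -0. ] gap 0.6
toolx [0.042 0.999 0.001] y [ 0.999 -0.042 -0.004] z [-0.004  0.001 -1.   ]
tcp in box [0.1635 0.0537 0.2892]
```

```bash
python3 -m inch '[[-0.2,[0.4,0.25,0],[0,0,0]],[-0.2,[0.7,0.5,0],[0,0,0]],[-0.2,[0.7,0.5,0],[0,0,0]],[-0.2,[0.7,0.5,0],[0,0,0]],[-0.2,[0.7,0.5,0],[0,0,0]]]'|head -2; python3 st.py;  python3 - <<'E'
from h import *
i=camera_info("wrist");p,d=snapshot("wrist");cv2.imwrite("pics/w4.png",p);np.save("pics/w4.npy",d)
import pickle;pickle.dump(i,open("pics/w4.pkl","wb"))
W=cloud("wrist",d,i)
hsv=cv2.cvtColor(p,cv2.COLOR_BGR2HSV)
m=(W[...,2]>.072)&(W[...,2]<.088)&(W[...,0]>.60)&(W[...,0]<.715)&(W[...,1]>0.0)&(W[...,1]<.17)&(hsv[...,0]<35)&(hsv[...,1]>50)&(hsv[...,2]>130)
n,lab,st,_=cv2.connectedComponentsWithStats(m.astype(np.uint8))
for k in range(1,n):
  if st[k,4]>60:
    X=W[lab==k];r=cv2.minAreaRect(X[:,:2].astype(np.float32));print(st[k],r,cv2.boxPoints(r).round(3).tolist(),np.median(X[:,2]))
print(proj("wrist",sense()['tcp_pos'],i))
E
```

```text
t: 8.65
tcp_pos: [0.6624, 0.0044, 0.2906]
t 8.65 q [-1.610e-01  5.270e-01  1.259e+00 -1.000e-03  1.358e+00 -1.170e-01] tcp [0.6624 0.0044 0.2906] F [-0.  -0.8 -1.9] gap 0.601
toolx [ 0.044  0.999 -0.   ] y [ 0.999 -0.044 -0.003] z [-0.003 -0.    -1.   ]
tcp in box [0.2341 0.0977 0.2906]
[ 298   12   31  142 4022] ((0.6601181626319885, 0.09210200607776642), (0.14314104616641998, 0.031038464978337288), 87.24916076660156) [[0.640999972820282, 0.020999999716877937], [0.671999990940094, 0.019999999552965164], [0.6790000200271606, 0.16300000250339508], [0.6480000019073486, 0.164000004529953]] 0.08052834063351538
[265 163 100   6 277] ((0.6575538516044617, 0.0066515374928712845), (0.0011365297250449657, 0.1145433560013771), 89.36091613769531) [[0.6000000238418579, 0.007000000216066837], [0.7149999737739563, 0.004999999888241291], [0.7149999737739563, 0.007000000216066837], [0.6000000238418579, 0.00800000037997961]] 0.08023016426202834
[[319.15013587 256.91490175]]
```

View pics/w4.png

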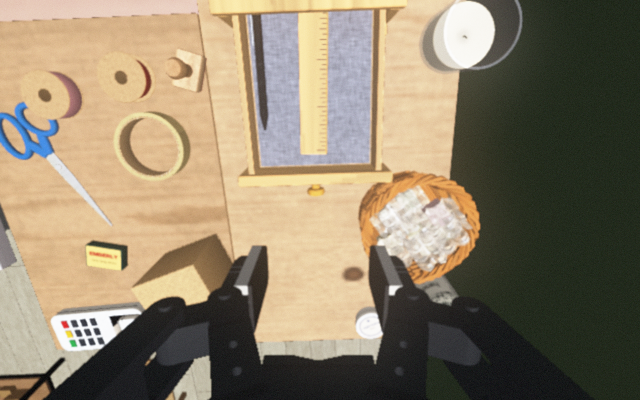

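```bash
python3 -m inch '[[-0.2,[0.45,-0.03,0.1],[0,0,0]],[-0.2,[0.83,-0.06,0.3],[0,0,0]],[-0.2,[0.83,-0.06,0.7],[0,0,0]],[-0.2,[0.83,-0.06,1],[0,0,0]]]'|head -2; python3 -m inch '[[-0.2,[0,0,0.3],[0,0,0]],[-0.2,[0,0,0.6],[0,0,0]],[-0.2,[0,0,0.6],[0,0,0]],[-0.2,[0,0,0.6],[0,0,0]]]'|head -2; python3 st.py;  python3 - <<'E'
from h import *
i=camera_info("wrist");p,d=snapshot("wrist");cv2.imwrite("pics/w5.png",p);np.save("pics/w5.npy",d)
p,d=snapshot("side");crop(p,200,340,150,270,5,"pics/d5.png")
E
```

```text
t: 9.1
tcp_pos: [0.6602, 0.0892, 0.1904]
t: 9.5
tcp_pos: [0.6613, 0.0881, 0.1317]
t 9.5 q [-0.035  0.698  1.403 -0.     1.042  0.01 ] tcp [0.6613 0.0881 0.1317] F [ 1.  -0.3  1.1] gap 0.602
toolx [ 0.045  0.999 -0.   ] y [ 0.999 -0.045 -0.001] z [-0.001 -0.    -1.   ]
tcp in box [0.2609 0.177  0.1317]
```

View pics/w5.png

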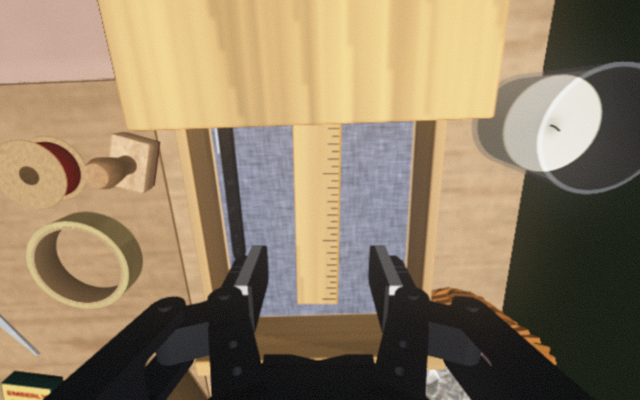

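View pics/d5.png

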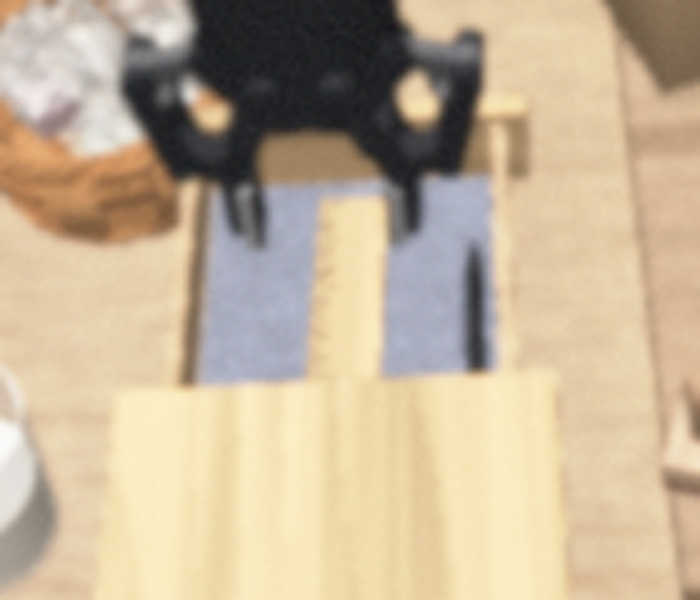

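```bash
python3 -m inch '[[-0.2,[0,-0.01,0.2],[0,0,0]],[-0.2,[0,-0.01,0.4],[0,0,0]],[-0.2,[0,-0.01,0.52],[0,0,0]],[-0.2,[0,-0.01,0.54],[0,0,0]],[-0.2,[0,-0.01,0.54],[0,0,0]],[-0.2,[0,-0.01,0.54],[0,0,0]]]'; python3 -m inch '[[-0.2,[0,0,0.02],[0,0,0]],[-0.2,[0,0,0.04],[0,0,0]],[-0.2,[0,0,0.04],[0,0,0]]]'; python3 st.py;  python3 - <<'E'
from h import *
i=camera_info("wrist");p,d=snapshot("wrist");crop(p,190,450,150,350,3,"pics/w6.png")
E
```

```text
t: 10.2
tcp_pos: [0.6616, 0.0892, 0.0788]
tool_rot: [0.722, 0.692, 0.001, 0.001]
force: [-0.5, -0.4, -0.1]
finger_gap: 0.596
t: 10.5
tcp_pos: [0.6605, 0.0892, 0.0735]
tool_rot: [0.722, 0.692, -0.0, -0.0]
force: [-0.7, -0.1, 0.5]
finger_gap: 0.598
t 10.5 q [-0.033  0.773  1.436 -0.     0.933  0.011] tcp [0.6605 0.0892 0.0735] F [-0.7 -0.1  0.5] gap 0.598
toolx [ 0.044  0.999 -0.   ] y [ 0.999 -0.044 -0.   ] z [-0. -0. -1.]
tcp in box [0.2605 0.1783 0.0735]
```

View pics/w6.png

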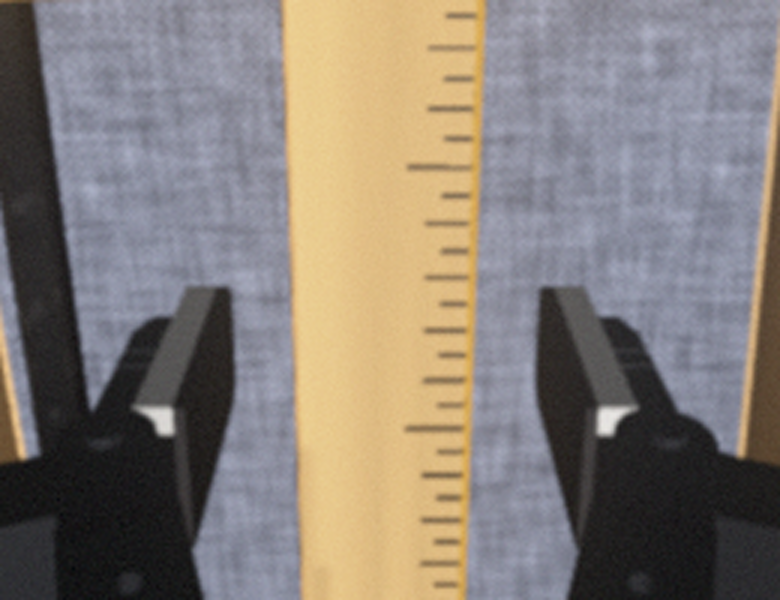

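```bash
python3 -m inch '[[0.2,[0,0,0],[0,0,0]],[0.3,[0,0,0],[0,0,0]],[0.4,[0,0,0],[0,0,0]],[0.6,[0,0,0],[0,0,0]],[0.6,[0,0,0],[0,0,0]],[0.6,[0,0,0],[0,0,0]]]' 50; python3 st.py;  python3 - <<'E'
from h import *
i=camera_info("wrist");p,d=snapshot("wrist");crop(p,190,450,150,350,3,"pics/w7.png")
E
```

```text
t: 11.15
tcp_pos: [0.661, 0.0892, 0.074]
tool_rot: [0.722, 0.692, 0.0, 0.0]
force: [-0.2, -0.2, 4.7]
finger_gap: 0.33
t 11.15 q [-0.033  0.772  1.435 -0.     0.933  0.011] tcp [0.661  0.0892 0.074 ] F [-0.2 -0.2  4.7] gap 0.33
toolx [ 0.044  0.999 -0.   ] y [ 0.999 -0.044  0.001] z [ 0.001 -0.    -1.   ]
tcp in box [0.261  0.1781 0.074 ]
```

View pics/w7.png

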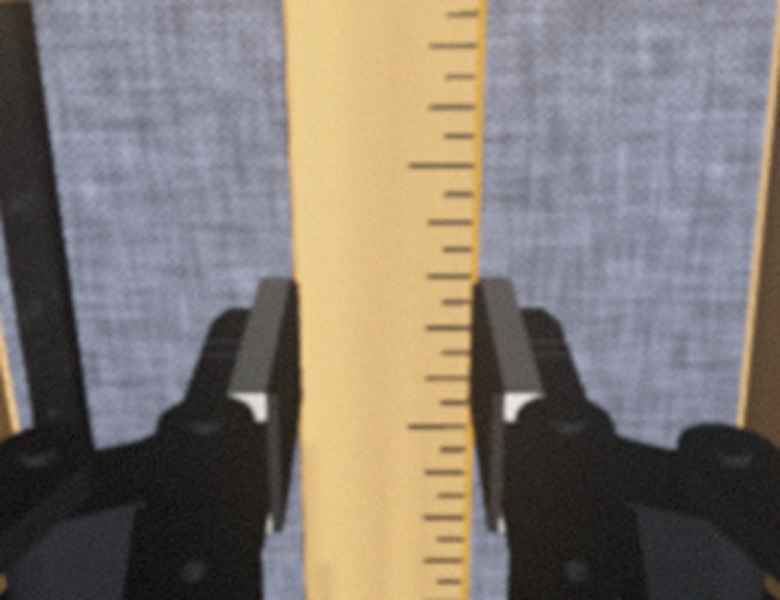

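```bash
python3 -m inch '[[0.6,[0,0,-0.03],[0,0,0]],[0.6,[0,0,-0.05],[0,0,0]],[0.6,[0,0,-0.1],[0,-0.007,0]],[0.6,[0,0,-0.16],[0,-0.014,0]],[0.6,[0.01,0,-0.22],[0,-0.021,0]],[0.6,[0.02,0,-0.28],[0,-0.028,0]],[0.6,[0.03,0,-0.34],[0,-0.035,0]],[0.6,[0.05,0,-0.39],[0,-0.042,0]],[0.6,[0.06,0,-0.44],[0,-0.049,0]],[0.6,[0.08,0,-0.5],[0,-0.056,0]],[0.6,[0.08,0,-0.5],[0,-0.056,0]],[0.6,[0.08,0,-0.5],[0,-0.056,0]]]' ; python3 st.py;  python3 - <<'E'
from h import *
i=camera_info("wrist");p,d=snapshot("wrist");cv2.imwrite("pics/w8.png",p)
p,d=snapshot("scene");crop(p,270,450,100,250,4,"pics/s8.png")
E
```

```text
t: 12.4
tcp_pos: [0.6606, 0.0975, 0.123]
tool_rot: [0.711, 0.681, -0.126, 0.121]
force: [-0.8, -0.5, -0.5]
finger_gap: 0.328
t 12.4 q [ 0.131  0.763  1.341 -0.384  1.131  0.355] tcp [0.6606 0.0975 0.123 ] F [-0.8 -0.5 -0.5] gap 0.328
toolx [ 0.04   0.938 -0.344] y [ 0.999 -0.043 -0.001] z [-0.016 -0.344 -0.939]
tcp in box [0.2633 0.1861 0.123 ]
```

View pics/w8.png

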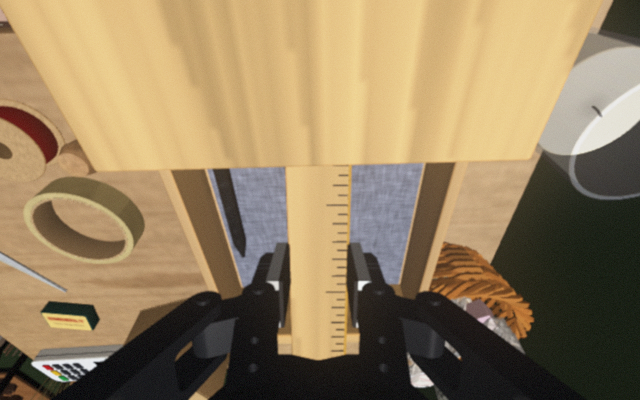

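View pics/s8.png

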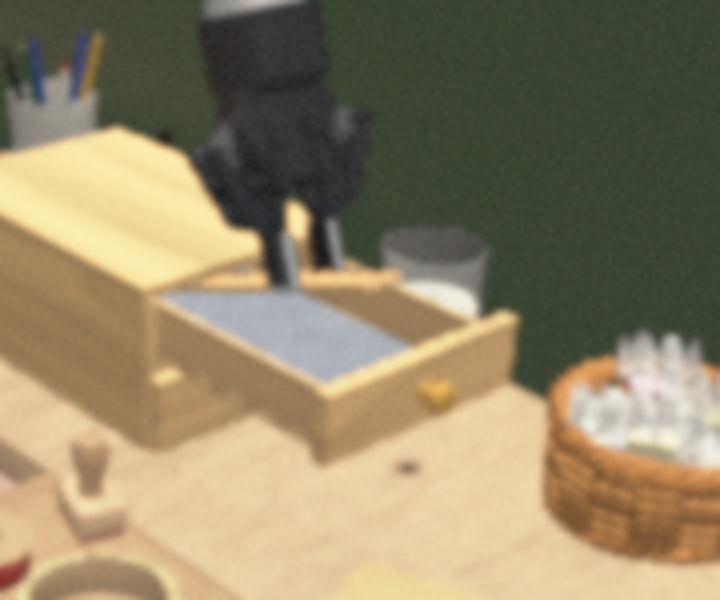

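```bash
python3 -m inch '[[0.6,[-0.15,0,0],[0,0,0]],[0.6,[-0.3,0,0],[0,0,0]],[0.6,[-0.5,0,0],[0,0,0]],[0.6,[-0.7,0,0],[0,0,0]],[0.6,[-0.9,0,0],[0,0,0]],[0.6,[-1,0,0],[0,0,0]],[0.6,[-1,0,0],[0,0,0]],[0.6,[-1,0,0],[0,0,0]]]' ; python3 st.py;  python3 - <<'E'
from h import *
i=camera_info("wrist");p,d=snapshot("wrist");cv2.imwrite("pics/w9.png",p)
p,d=snapshot("scene");crop(p,270,450,100,250,4,"pics/s9.png")
E
```

```text
t: 13.3
tcp_pos: [0.6568, 0.0033, 0.158]
tool_rot: [0.712, 0.681, -0.126, 0.121]
force: [0.5, -0.3, -1.0]
finger_gap: 0.332
t 13.3 q [-0.009  0.69   1.391 -0.395  1.106  0.223] tcp [0.6568 0.0033 0.158 ] F [ 0.5 -0.3 -1. ] gap 0.332
toolx [ 0.042  0.938 -0.344] y [ 0.999 -0.044  0.   ] z [-0.015 -0.344 -0.939]
tcp in box [0.2285 0.0985 0.158 ]
```

View pics/w9.png

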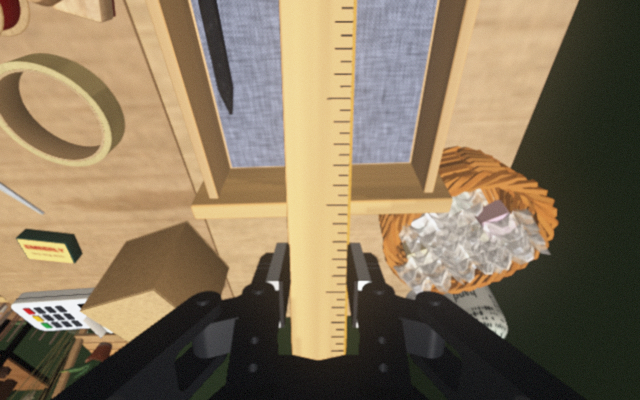

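View pics/s9.png

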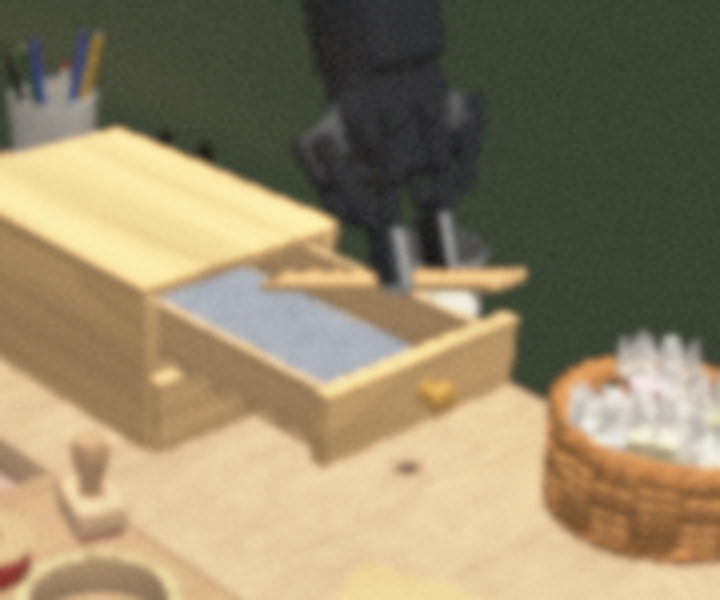

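```bash
python3 -m inch '[[0.6,[-0.14,0,-0.3],[0,0,0]],[0.6,[-0.28,0,-0.6],[0,0,0]],[0.6,[-0.42,0,-0.9],[0,0.015,0]],[0.6,[-0.42,0,-0.9],[0,0.028,0]],[0.6,[-0.42,0,-0.9],[0,0.042,0]],[0.6,[-0.42,0,-0.9],[0,0.056,0]],[0.6,[-0.42,0,-0.9],[0,0.056,0]],[0.6,[-0.42,0,-0.9],[0,0.056,0]]]' ; python3 st.py;  python3 - <<'E'
from h import *
i=camera_info("wrist");p,d=snapshot("wrist");cv2.imwrite("pics/w10.png",p);np.save("pics/w10.npy",d)
s=sense();M=R.from_quat(s['tool_rot']).as_matrix()
W=cloud("wrist",d,i);T=(W-s['tcp_pos'])@M
hsv=cv2.cvtColor(p,cv2.COLOR_BGR2HSV)
m=(abs(T[...,2])<.03)&(abs(T[...,1])<.03)&(T[...,0]>0.0)&(T[...,0]<.2)&(hsv[...,0]<35)
X=T[m];print(len(X),X.min(0),X.max(0))
for a,b in((.015,.04),(.04,.07),(.07,.1),(.1,.14)):
    k=(X[:,0]>a)&(X[:,0]<b)
    if k.any(): print(a,b,X[k,1].min().round(4),X[k,1].max().round(4),np.median(X[k,2]).round(4))
E
```

```text
t: 14.2
tcp_pos: [0.6562, -0.0047, 0.2564]
tool_rot: [0.722, 0.691, -0.001, 0.0]
force: [-0.8, 0.4, -1.1]
finger_gap: 0.331
t 14.2 q [-1.760e-01  5.470e-01  1.320e+00 -1.000e-03  1.276e+00 -1.320e-01] tcp [ 0.6562 -0.0047  0.2564] F [-0.8  0.4 -1.1] gap 0.331
toolx [ 0.044  0.999 -0.001] y [ 0.999 -0.044 -0.001] z [-0.001 -0.001 -1.   ]
tcp in box [0.2253 0.0912 0.2564]
19886 [ 1.12581522e-05 -2.84729398e-02 -2.99962944e-02] [ 0.11408606  0.02764872 -0.00364687]
0.015 0.04 -0.0157 0.015 -0.0064
0.04 0.07 -0.0156 0.015 -0.0064
0.07 0.1 -0.0158 0.0147 -0.0064
0.1 0.14 -0.0158 0.0149 -0.0065
```

View pics/w10.png

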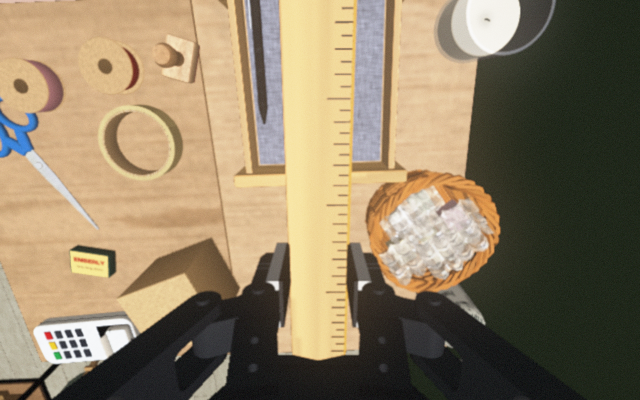

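```bash
python3 -m inch '[[0.6,[-0.2,-0.16,0],[0,0,-0.01]],[0.6,[-0.4,-0.32,0],[0,0,-0.025]],[0.6,[-0.6,-0.5,0],[0,0,-0.04]],[0.6,[-0.8,-0.66,0],[0,0,-0.055]],[0.6,[-1,-0.83,0],[0,0,-0.0612]],[0.6,[-1,-0.83,0],[0,0,-0.0612]],[0.6,[-1,-0.83,0],[0,0,-0.0612]],[0.6,[-1,-0.83,0],[0,0,-0.0612]]]' |head -2; sed -i 's/\.474,-\.1655/.4725,-.1655/; s/19\.4/19.5/' st.py; python3 st.py
```

```text
t: 15.05
tcp_pos: [0.57, -0.1001, 0.2569]
t 15.05 q [-0.367  0.436  1.522  0.     1.183 -0.709] tcp [ 0.57   -0.1001  0.2569] F [-0.4  0.2 -0.4] gap 0.329
toolx [-0.336  0.942 -0.   ] y [0.942 0.336 0.   ] z [ 0. -0. -1.]
tcp in box [0.1137 0.0291 0.2569]
```

```bash
python3 -m inch '[[0.6,[-0.15,-0.25,0],[0,0,0]],[0.6,[-0.3,-0.5,0],[0,0,0]],[0.6,[-0.45,-0.75,0],[0,0,0]],[0.6,[-0.6,-1,0],[0,0,0]],[0.6,[-0.6,-1,0],[0,0,0]]]' |head -2; python3 -m inch '[[0.6,[0,-0.1,0.2],[0,0,0]],[0.6,[0,-0.14,0.5],[0,0,0]],[0.6,[0,-0.14,0.8],[0,0,0]],[0.6,[0,-0.14,1],[0,0,0]],[0.6,[0,-0.14,1],[0,0,0]],[0.6,[0,-0.14,1],[0,0,0]],[0.6,[0,-0.14,1],[0,0,0]]]' |head -2;  python3 st.py
cat > look.py <<'E'
import sys
from h import *
k=sys.argv[1]
s=sense();i=camera_info("wrist");p,d=snapshot("wrist");cv2.imwrite(f"pics/w{k}.png",p)
W=cloud("wrist",d,i);X=W.reshape(-1,3);M=R.from_quat(s['tool_rot']).as_matrix()
B=X[np.all((X>[.38,-.27,.085])&(X<[.58,-.06,.103]),1)]
print('lid seen from wrist n',len(B),B.min(0).round(3),B.max(0).round(3),'z',np.median(B[:,2]))
T=(X-s['tcp_pos'])@M; m=(abs(T[:,2]+.006)<.006)&(abs(T[:,1])<.02)&(T[:,0]>.015)&(T[:,0]<.2)
r=T[m];print('ruler b end in tool',r.max(0).round(4),r.min(0).round(4))
p,d=snapshot("scene");crop(p,290,470,170,330,4,f"pics/s{k}.png");X=cloud("scene",d).reshape(-1,3)
for lo,hi in((.085,.1),(s['tcp_pos'][2]-.001,s['tcp_pos'][2]+.012)):
    B=X[np.all((X>[.36,-.31,lo])&(X<[.60,-.04,hi]),1)];print(lo,hi,len(B),cv2.minAreaRect(B[:,:2].astype(np.float32)),np.median(B[:,2]))
p,d=snapshot("side");crop(p,270,410,80,190,5,f"pics/d{k}.png");X=cloud("side",d).reshape(-1,3)
lo,hi=s['tcp_pos'][2]-.001,s['tcp_pos'][2]+.012
B=X[np.all((X>[.36,-.31,lo])&(X<[.60,-.04,hi]),1)];print('side',len(B),cv2.minAreaRect(B[:,:2].astype(np.float32)),np.median(B[:,2]))
E
python3 look.py 11
```

```text
t: 15.55
tcp_pos: [0.4943, -0.1926, 0.2569]
t: 16.25
tcp_pos: [0.4833, -0.196, 0.1581]
t 16.25 q [-0.6    0.494  1.766  0.     0.879 -0.942] tcp [ 0.4833 -0.196   0.1581] F [ 0.1  0.  -0.2] gap 0.329
toolx [-0.335  0.942 -0.002] y [0.942 0.335 0.002] z [ 0.002 -0.001 -1.   ]
tcp in box [-1.000e-04 -3.240e-02  1.581e-01]
lid seen from wrist n 8502 [ 0.415 -0.223  0.09 ] [ 0.53  -0.109  0.097] z 0.09478219521113146
ruler b end in tool [ 0.1148  0.0147 -0.0041] [ 0.015  -0.016  -0.0091]
0.085 0.1 1738 ((0.4733428359031677, -0.1652229279279709), (0.09396538138389587, 0.0904383584856987), 18.959936141967773) 0.09632929169746313
0.1570810561619247 0.1700810561619247 1220 ((0.4689003527164459, -0.1672171652317047), (0.044095952063798904, 0.19967587292194366), 18.879405975341797) 0.16607314895310848
side 541 ((0.46637898683547974, -0.15499025583267212), (0.0515909418463707, 0.17517833411693573), 25.606897354125977) 0.16546700886704324
```

View pics/w11.png

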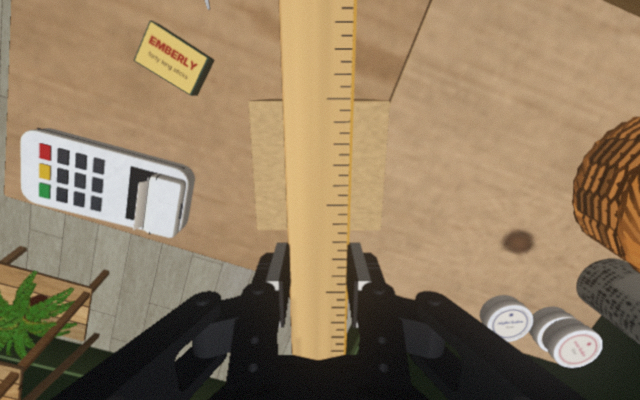

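View pics/s11.png

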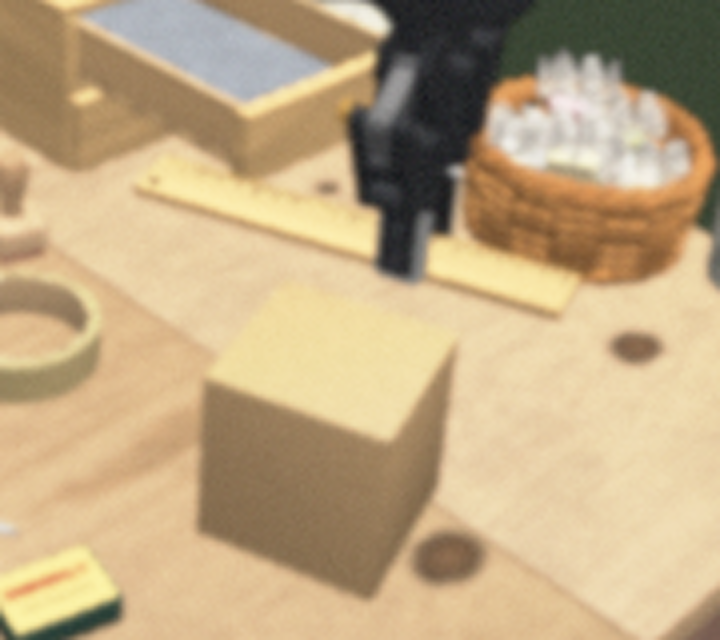

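```bash
python3 -m inch '[[0.6,[0,0,0.1],[0,0,0]],[0.6,[0,0,0.2],[0,0,0]],[0.6,[0.01,0,0.3],[0,0,0]],[0.6,[0.01,0,0.4],[0,0,0]],[0.6,[0.01,0,0.45],[0,0,0]],[0.6,[0.01,0,0.48],[0,0,0]],[0.6,[0.01,0,0.48],[0,0,0]],[0.6,[0.01,0,0.48],[0,0,0]],[0.6,[0.01,0,0.48],[0,0,0]],[0.6,[0.01,0,0.48],[0,0,0]]]' |head -2;  python3 st.py; python3 look.py 12
```

```text
t: 17.4
tcp_pos: [0.4817, -0.1951, 0.1093]
t 17.4 q [-0.6    0.574  1.805 -0.     0.762 -0.941] tcp [ 0.4817 -0.1951  0.1093] F [ 0.6 -0.2 -0.2] gap 0.326
toolx [-0.334  0.942 -0.001] y [0.942 0.334 0.001] z [ 0.001 -0.001 -1.   ]
tcp in box [-0.0012 -0.031   0.1093]
lid seen from wrist n 15714 [ 0.415 -0.223  0.091] [ 0.53  -0.109  0.097] z 0.09481069136867577
ruler b end in tool [ 0.1146  0.0148 -0.004 ] [ 0.015  -0.0161 -0.009 ]
0.085 0.1 1095 ((0.4717605710029602, -0.165401890873909), (0.09176959842443466, 0.09045945852994919), 19.74127197265625) 0.09622783852997419
0.10831824358358946 0.12131824358358946 1195 ((0.4664083421230316, -0.1666257381439209), (0.04375247284770012, 0.1996600180864334), 19.293872833251953) 0.11725148582687045
side 528 ((0.46402227878570557, -0.15187281370162964), (0.04986264184117317, 0.17333172261714935), 24.342063903808594) 0.11673546989964018
```

View pics/s12.png

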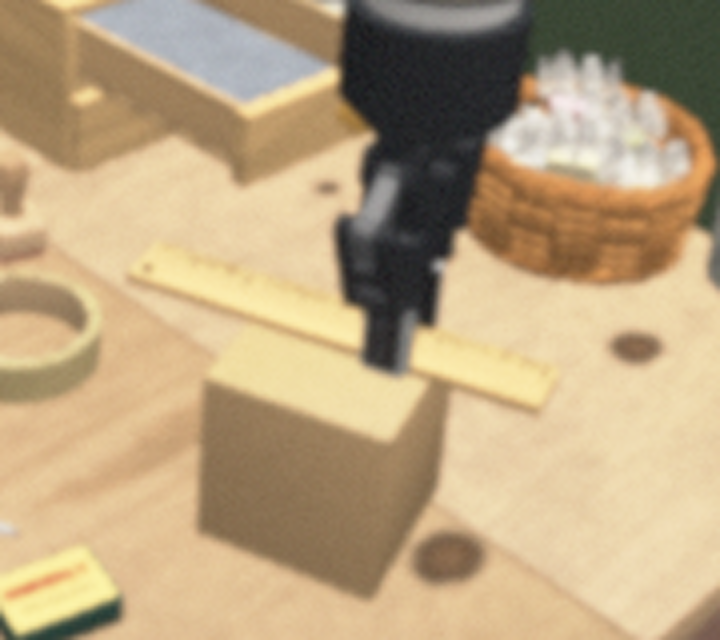

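View pics/d12.png

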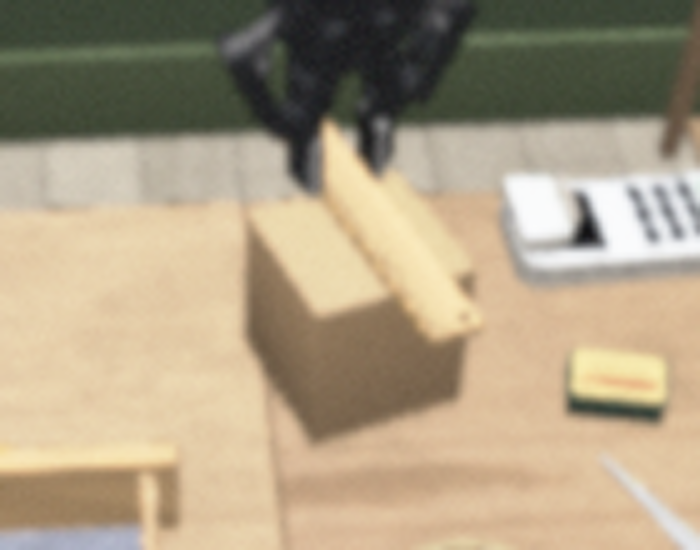

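View pics/w12.png

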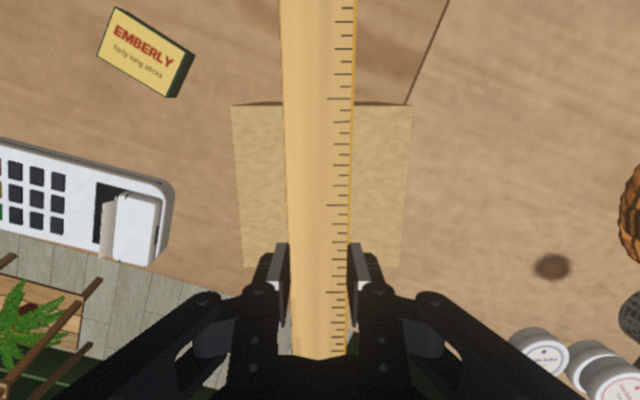

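```bash
python3 -m inch '[[0.6,[0,0,0],[0,0,0]],[0.6,[0,0,0],[0,0,0]],[0.6,[0,0,0],[0,0,0]]]'
python3 - <<'E'
from h import *
p,_=snapshot("side");a=cv2.imread("pics/side0.png")
for n,(x0,x1,y0,y1) in dict(tape=(340,388,185,225),stamp=(328,352,225,252),spool=(362,388,220,246),drawerfront=(230,308,168,184)).items():
    f=cv2.GaussianBlur(a,(5,5),0)[y0:y1,x0:x1].astype(int)-cv2.GaussianBlur(p,(5,5),0)[y0:y1,x0:x1]
    A=cv2.cvtColor(a[y0:y1,x0:x1],6).astype(np.float32);B=cv2.cvtColor(p[y0:y1,x0:x1],6).astype(np.float32)
    print(n,abs(f).mean().round(2),cv2.phaseCorrelate(A,B))
E
python3 st.py
```

```text
t: 17.85
tcp_pos: [0.4815, -0.195, 0.109]
tool_rot: [0.577, 0.817, -0.0, 0.0]
force: [0.3, -0.6, -0.0]
finger_gap: 0.328
tape 0.43 ((-0.04723107034629592, -0.018739686454374294), 0.938157619908452)
stamp 0.38 ((0.12182591613153271, 0.4675603912001769), 0.9002176074334133)
spool 0.43 ((0.5826508831530681, 0.497277838206859), 1.0025552602788876)
drawerfront 0.37 ((0.05497138936203072, -0.008493310318540281), 0.9977052215486765)
t 17.9 q [-0.6    0.575  1.805 -0.     0.762 -0.941] tcp [ 0.4815 -0.195   0.1089] F [ 0.4 -0.1  0.4] gap 0.332
toolx [-0.334  0.942 -0.   ] y [0.942 0.334 0.   ] z [ 0. -0. -1.]
tcp in box [-0.0014 -0.0308  0.1089]
```

Everything is still in place: the differences against the first picture are at noise level. I'm handing in the job.

```bash
python3 -c "
from station import sign_off; print(sign_off())"
```

```text
the job is handed in; nothing more can be done
None
```

I shut the lid first, then took the ruler out of the drawer, and handed the job in at about 18 s with the gripper still holding the ruler over the box.

- **Lid:** I swung it over from behind and pressed it down with about 16 N. It measured flat at about 94–95 mm from the wrist camera. The scene camera read it at 96 mm and about 1° off level, which I put down to depth error. I judged the tab tucked from the flat lid, not by seeing it.
- **Ruler:** I gripped it about 31 mm from its middle, tilted it 20° and drew it out past the top board without feeling any contact.
- **Final hold:** The ruler is level and within about 1° of square across the lid, about 15 mm above it. It is centred to within about 2 mm and sticks out roughly 55 mm on each side. The side camera read the ruler's outline about 5° off square, but part of the gripper was caught in that measurement. The other views agreed, so I did not act on it.
- **Box and bystanders:** The box stayed within about 2 mm of where it started. The tape, stamp, red spool and drawer front looked unchanged against the first picture. The pixel-shift check gave up to half a pixel on the spool and stamp, while the brightness difference was only noise.

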